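# Fit the lemon cone on the citrus juicer and hold it down to start

### The job

Get the citrus juicer ready for lemons: lift its clear dust lid off by the knob and set it down, knob up, on the free worktop beside the juicer. Then fit the smaller of the two white squeezing cones on the juicer's splined drive shaft, turning the cone until the splines mesh and it slides fully home, and push it down against the spring to work the start switch. Do not let go of the cone: finish with your fingers still round it, holding it pressed right down; leave the larger cone, the glass and the bowl where they stand.

Things in the scene. Friction and masses are not known exactly. Their poses are not given: they have to be found in the camera images.
- juicer: Electric citrus juicer, fixed: black round motor base 152 mm across, 91 mm high; on it an open steel bowl, floor 100 mm and rim 148 mm above the worktop, 130 mm across inside at the rim, 110 mm at the floor; a spout at 100 mm juts out towards its own -x, to 105 mm from the axis. Origin: centre of its underside, z up. The drive shaft stands in the middle of the bowl.
- lid: Loose clear dust lid, 143 mm across, 160 g, lying on the bowl's rim. Origin: centre of its underside (bottom of a lip 6 mm deep, 119 mm across, that hangs inside the rim): 142 mm above the worktop on the juicer, 0 when it stands on the worktop. Black round knob on its axis, 28 mm across from z = 30 to 47 mm, top at 50 mm; lid's top under it at 18 mm. Grip the knob at z = 42 mm.
- small_cone: Smaller squeezing cone, loose, white, 90 g, upright on the worktop: round upright skirt 50 mm across, 26 mm high (grip it there), dome with six ribs above, 57 mm high in all. Origin: centre of its underside, z up. In the underside a socket 27 mm deep with six inward lands (3 to 17 mm up, 18 mm clear between) and six slots, one under each rib; x axis along a rib and slot, others every 60 deg.
- large_cone: Larger squeezing cone for oranges, not wanted now: same shape and material, 68 mm across the skirt, 70 mm high, loose on the worktop. Origin: centre of its underside. The two cones stand left of the juicer, either one in either place.
- shaft (a point): On the drive shaft's axis, at the shoulder on which the cone comes to rest, 115 mm above the worktop; z up. Six upright keys, 3.4 mm thick, reach 12.5 mm out and 14 mm above it; x axis along a key, others every 60 deg. A 16 mm round tapering nose above them, top at 22 mm, centres the cone. Meshed and home, the cone's origin is 3 mm below this point; resting unmeshed on the keys, 11 mm above it.
- start_switch (a joint): How far the shaft is pushed down (m): 0 at rest, 0.006 at the stop. A spring holds it up: it gives from about 5 N and takes about 9 N at the stop. Pushing the cone down moves the shaft and shaft down with it; even then the cone's underside stays 6 mm clear of the bowl's floor.
- tumbler: Clear glass, 81 mm across and 91 mm high, loose, standing in front of the spout to catch the juice. Origin: centre of its underside.
- small_bowl: White bowl, 115 mm across and 56 mm high, loose, on the right. Origin: centre of its underside. The worktop between the juicer's right side and this bowl is free from x = 0.40 to 0.55 m, room enough for the lid.
- drive_shaft (a joint): Turn of the drive shaft (rad, positive anticlockwise from above), any value at the start. A stiff gear motor holds it: about 0.4 N m to turn. The splines mesh when the ribs of the cone (its x axis) stand over the keys (x axis of shaft), give or take any multiple of 60 deg, within about 7 deg. Caught at a slot's edge, the cone can stick half in: turn it a little further.
Mind the look-alikes: they are no part of the job. What is shaped like the lid but orange or red is not meant.

How it is judged:
On the way, in this order (a step that is already met when the one before it is completed fails the run):
1. the lid stands on the worktop beside the juicer, knob up, and is let go (height (world z) of lid below 0.012 m and angle between lid's own z axis and vertical below 0.1 rad and horizontal distance between lid and juicer above 0.13 m and contact force between the fingers and lid below 0.05 N), for 0.2 s.
2. the small cone's splines mesh with the shaft and it is fully home (z of small_cone in the frame of shaft below 0 m and horizontal distance between small_cone and shaft below 0.004 m and angle between small_cone's own z axis and vertical below 0.1 rad), for 0.2 s.
At the end, for the whole second after the job is handed in: Small cone within 3 mm of fully home on the shaft, 4 mm of its axis and 0.1 rad of upright; switch pressed over 4 of 6 mm; fingers still round the cone (over 3 N, tool point under 55 mm above its underside). Lid flat on the worktop, knob up, centre over 130 mm from the juicer's (all of step 2 and value of joint start_switch above 0.004 m and contact force between the fingers and small_cone above 3 N and z of the grasp point in the frame of small_cone below 0.055 m and linear speed of each of small_cone, lid below 0.02 m/s and height (world z) of lid below 0.012 m and angle between lid's own z axis and vertical below 0.1 rad and horizontal distance between lid and juicer above 0.13 m); the arm keeps its last pose, push and grip.
It fails at once if the larger cone, the glass or the bowl is pushed more than 30 mm from its place (distance of any of large_cone, tumbler, small_bowl from where it was at the start of the episode above 0.03 m).
It fails at once if the lid is dropped or thrown instead of being set down (horizontal distance between lid and juicer above 0.1 m and height (world z) of lid above 0.04 m and contact force between the fingers and lid below 0.02 N).
It also fails if it takes over 61 s, if anything falls off the work surface, if the arm or the gripper's body presses on something with over 40 N, if the wrist force passes 120 N, or if a joint passes its speed limit or range.

### The arm

A 7-joint arm with a two-finger parallel gripper is mounted at the origin on a cart in front of the work surface, level with it; the furniture and walls round the work are solid. World frame = base frame: x ahead of the robot, y to its left, z up, the work surface at z = 0. Lengths are in m, angles in rad, forces in N, time in s.
With the tool pointing down it reaches from about 0.425 to 0.825 m from the base axis. Payload 3.6 kg.
Tool frame: the origin (TCP) lies between the finger pads, 19 mm behind the fingertips; this is the grasp point; z points along the fingers, y is the line along which they close (so a half turn about z gives the same grasp; the last joint's range is limited). The gripper opens to 85 mm and grips with 20 to 120 N. Pads are 22 mm wide; open, the fingers measure 114 mm over their backs; the gripper's body (76 mm by 85 mm) begins 54 mm behind the grasp point. The pads swing forward as they close: fully open they stand 13 mm farther back than shut.
Start: joints at [1.254, 0.615, -0.013, 1.423, 0.008, 1.103, -0.04], TCP at [0.186, -0.623, 0.25] pointing down, gripper open.
Joint ranges: [-3.12, 3.12], [-0.3, 2.06], [-1.34, 1.32], [0.26, 2.42], [-1.36, 4.5], [0.01, 1.98], [-2.84, 2.84]. Speed limits (rad/s): [2.79, 2.79, 3.14, 3.14, 3.14, 3.14, 3.14].

### API

Orientations are given as a 3x3 rotation matrix whose columns are the frame's x, y, z axes.
In Python, from bench import sense, read_camera, camera_info, hand_in gives the robot as it stands.
- The arm moves only by the tool send_rows, never from a script. Its argument "increments" is a list of rows, each a list of 5 numbers: the shift along the tool's x, y, z in m, then the turn about the tool's z in degrees, then the opening, from -1 (shut) to 1 (fully open). In form: [[dx, dy, dz, twist, fingers], ...]. A call has exactly 10 rows; each row shifts and turns the commanded pose from where the row before left it, along the tool's axes as they then stand; what a row does not reach is not made up. A row lasts 1/12 s, in which the tool goes at most 41.7 mm and 7.16 degrees, less where a joint would pass 70% of its speed; a pose out of reach is approached as far as the arm can. A call is refused whole if a number of a shift passes 0.0417 or a number of a turn 7.16, either way. A call with a gripper value outside its range is refused whole. The fingers move at their own pace and stop on an object; "newtons" is the grip in N (left out, the last holds). Time passes only in rows, so rows that do not move let the fingers close, or fill a call up. It gives the time, the measured TCP pose, the force, the opening and the grip force at its end, in the units of the state.
- sense(): the state, without advancing time (a new reading comes with each control period).
- read_camera(name): name is "side" or "top"; returns (picture, depth): 420x560x3 uint8, red, green, blue; 420x560 float32, m along the optical axis (not along the pixel's ray), 0 where there is no reading.
- camera_info(name): a dict with "K" (3x3 intrinsics, pixels), "D" ([k1, k2, p1, p2, k3] as OpenCV has them; the pictures are not rectified), "cam_to_world" (4x4, takes a point from camera to world coordinates). Camera axes: x right, y down, z forward; pixel columns grow to the right and rows downward; lengths in m; the calibration is good to about 2 mm. A picture is of the moment at which its call begins. camera_info takes no time and is no camera call.
- hand_in(): hands the job in; it is judged then, once.
The state is a dict: "time": time; "q": joint angles; "dq": joint speeds; "joint_torque": joint torques, N m; "eef_pos": TCP position; "ee_rot": TCP orientation; "ft_force": force on the tool from outside, world axes, zero at the start; "torque": the same for the moment, N m; "opening": finger opening in m; "gripper_force": force on a finger pad.
Only numpy, scipy, OpenCV 4.12 (cv2) and the standard library are available. Lean on these libraries where they do the work, as an engineer would, in place of code of your own. Each camera call takes 0.05 s, during which the arm holds its last target. There are 200 camera calls.

## Working session

There is one attempt and no reset: what is moved stays moved. The work goes in short steps, Python scripts to look and compute and a tool call to move; the robot and the scene stay as the last step left them, time stands still between calls to the robot, and variables do not carry over. Pictures are saved under pics/ and viewed, at most 10 in all, crops included, and the job is handed in when it is done.

Besides the shell and the picture viewer there is one more tool, called after "Emit:" as name(argument=value, ...), one argument or row to a line, values as JSON. send_rows: Moves the arm, as the interface text tells. Its arguments: {"type":"object","properties":{"increments":{"type":"array","items":{"type":"array","items":{"type":"number"}}},"newtons":{"type":"number"}},"required":["increments"]}

```bash
ls; mkdir -p pics; python3 - <<'E'
from bench import *
import cv2, numpy as np
s=sense(); print({k:np.round(v,3).tolist() for k,v in s.items()})
for n in ("side","top"):
    p,d=read_camera(n); i=camera_info(n); np.savez(f"pics/{n}0.npz",p=p,d=d)
    cv2.imwrite(f"pics/{n}0.png",p[:,:,::-1])
    print(n,np.round(i["K"],1).tolist(),np.round(i["D"],4),np.round(i["cam_to_world"],3).tolist())
E
```

```text
pics
{'time': 0.0, 'q': [1.254, 0.616, -0.013, 1.425, 0.008, 1.103, -0.04], 'dq': [0.0, 0.0, 0.001, 0.001, 0.001, -0.0, 0.001], 'joint_torque': [-0.0, -46.923, 0.259, -17.104, 0.01, 0.009, -0.0], 'eef_pos': [0.186, -0.622, 0.249], 'ee_rot': [[0.958, 0.286, -0.001], [0.286, -0.958, 0.002], [-0.0, -0.003, -1.0]], 'ft_force': [-0.664, 0.275, 0.409], 'torque': [0.009, 0.027, 0.017], 'gripper_force': 0.0, 'opening': 0.086}
side [[382.3, 0.0, 284.8], [0.0, 382.3, 207.0], [0.0, 0.0, 1.0]] [-0.0489  0.      0.      0.      0.    ] [[-1.0, 0.022, -0.007, 0.542], [0.019, 0.577, -0.817, 0.961], [-0.013, -0.817, -0.577, 0.806], [0.0, 0.0, 0.0, 1.0]]
top [[444.5, 0.0, 276.2], [0.0, 444.5, 209.8], [0.0, 0.0, 1.0]] [-0.0941  0.      0.      0.      0.    ] [[-0.011, -0.998, 0.067, 0.44], [-1.0, 0.012, 0.007, -0.057], [-0.008, -0.067, -0.998, 1.393], [0.0, 0.0, 0.0, 1.0]]
```

View pics/top0.png

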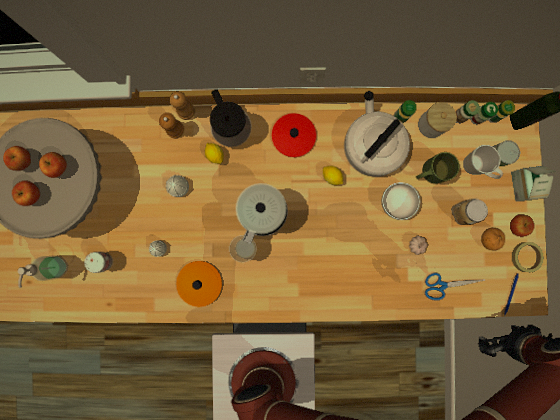

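View pics/side0.png

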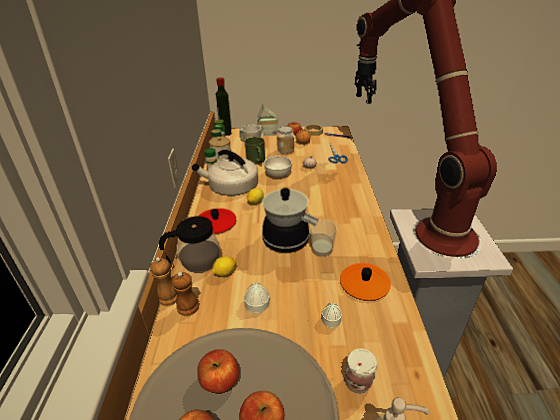

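```bash
cat > h.py <<'E'
import numpy as np, cv2
from bench import camera_info
def ray(n,uv):
    i=camera_info(n); T=np.array(i["cam_to_world"])
    u=cv2.undistortPoints(np.array(uv,float).reshape(-1,1,2),np.array(i["K"]),np.array(i["D"])).reshape(-1,2)
    return T[:3,3],np.c_[u,np.ones(len(u))]@T[:3,:3].T
def plane(n,uv,z):
    o,d=ray(n,uv); return o+d*((z-o[2])/d[:,2])[:,None]
def cross(r1,r2):
    (o1,d1),(o2,d2)=r1,r2; A=np.c_[d1[0],-d2[0]]
    s=np.linalg.lstsq(A,o2-o1,rcond=None)[0]; a,b=o1+s[0]*d1[0],o2+s[1]*d2[0]
    return (a+b)/2,np.linalg.norm(a-b)
def blob(m,c):
    "centroid, area of the component of mask m nearest pixel c"
    n,l,st,ce=cv2.connectedComponentsWithStats(m.astype(np.uint8))
    ok=[k for k in range(1,n) if st[k,4]>=6]
    k=min(ok,key=lambda k:np.hypot(*(ce[k]-c))); return ce[k],st[k],l==k
E
python3 - <<'E'
from h import *
t=np.load("pics/top0.npz")["p"]; s=np.load("pics/side0.npz")["p"]
td=np.load("pics/top0.npz")["d"]
def hsv(p): return cv2.cvtColor(p,cv2.COLOR_RGB2HSV).astype(int)
ht,hs=hsv(t),hsv(s)
ck,sk,_=blob(ht[...,2]<60,(261,208)); cs,ss,_=blob(hs[...,2]<50,(285,192))
print("knob",ck,sk,cs,ss,"plane .185",plane("top",[ck],.185),"cross",cross(ray("top",[ck]),ray("side",[cs])))
for nm,a,b in (("large",(177,185),(257,296)),("small",(158,247),(331,314))):
    c1,s1,m1=blob((ht[...,1]<70)&(ht[...,2]>90),a); c2,s2,m2=blob((hs[...,1]<80)&(hs[...,2]>90),b)
    print(nm,c1,s1,c2,s2,"cross",cross(ray("top",[c1]),ray("side",[c2])),plane("top",[c1],.02))
c,st,m=blob((ht[...,1]<60)&(ht[...,2]>90),(402,201)); print("bowl",c,st,plane("top",[c],.05))
c,st,m=blob((ht[...,1]<70)&(ht[...,2]>90),(261,215)); print("lid",c,st)
for n,a in (("orange",(200,284)),("red",(294,134)),("glass",(244,246)),("lemon",(333,176))): print(n,plane("top",[a],.02 if n!="glass" else .09))
o=np.vstack([cv2.resize(t[170:270,140:280],(560,400),interpolation=cv2.INTER_CUBIC)])
q=np.hstack([cv2.resize(s[270:335,240:290],(250,200),interpolation=cv2.INTER_CUBIC),cv2.resize(s[295:335,306:356],(250,200),interpolation=cv2.INTER_CUBIC)])
cv2.imwrite("pics/crop1.png",np.vstack([o,np.pad(q,((0,0),(0,60),(0,0)))])[...,::-1])
E
```

```text
knob [260.08695652 207.15942029] [256 203   9  10  69] [284.71604938 193.54320988] [281 188   8  12  81] plane .185 [[ 0.52956964 -0.0047445   0.185     ]] cross (array([ 0.53157468, -0.0043413 ,  0.17419715]), np.float64(0.002411987536495249))
large [172.5915493  184.83098592] [167 179  16  12  71] [256.49183673 297.30408163] [244 283  25  30 490] cross (array([0.61418761, 0.27360594, 0.03035777]), np.float64(0.0006337553671360615)) [[0.61518691 0.27611821 0.02      ]]
small [153.11627907 249.51162791] [149 245   9  11  43] [331.78368794 314.60283688] [322 303  20  25 282] cross (array([0.41783276, 0.33416887, 0.02711653]), np.float64(0.008009363027666557)) [[0.41372198 0.33676114 0.02      ]]
bowl [398.55414013 197.78980892] [387 189  24  20 314] [[ 0.56321302 -0.42136043  0.05      ]]
lid [258.89451074 213.69260143] [ 237  185   49   71 2095]
orange [[0.30645955 0.19009216 0.02      ]]
red [[ 0.77093643 -0.10609299  0.02      ]]
glass [[0.42312308 0.04754579 0.09      ]]
lemon [[ 0.6364221  -0.22567843  0.02      ]]
```

View pics/crop1.png

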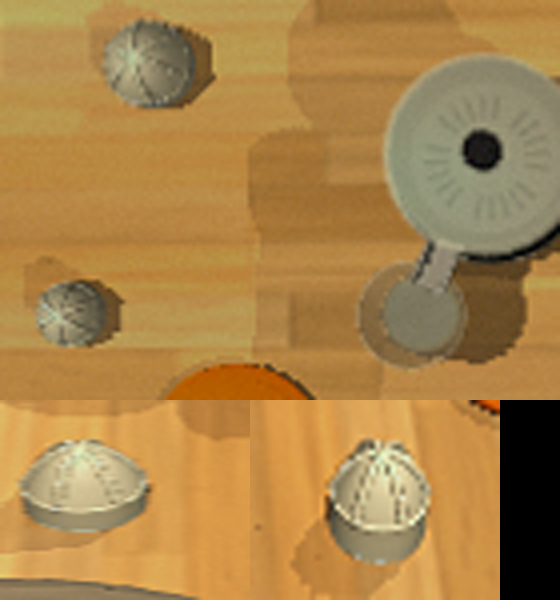

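Lid candidates: the clear one on the juicer (260,207), the orange (200,284), the red (294,134). Cone candidates: (177,185) and (158,247). I choose the clear lid on the juicer and the smaller cone at (158,247). The crop shows a 22 px disc for the left cone and an 18 px one for the front cone, so the front one is the small cone. Next I refine the positions from height maps.

```bash
cat >> h.py <<'E'
def cloud(n,d):
    v,u=np.mgrid[:420,:560]; o,r=ray(n,np.c_[u.ravel(),v.ravel()])
    return (o+r*d.reshape(-1,1)).reshape(420,560,3)
E
python3 - <<'E'
from h import *
for n in ("top","side"):
    f=np.load(f"pics/{n}0.npz"); P=cloud(n,f["d"]); ok=f["d"]>0
    for nm,c,r,lo,hi in (("table",(.48,-.2),.05,-.05,.05),("large",(.61,.275),.06,.008,.1),("small",(.41,.33),.05,.008,.1),("lidtop",(.53,-.005),.09,.15,.17),("knob",(.53,-.005),.03,.18,.25),("bowl",(.56,-.42),.09,.01,.08),("glass",(.42,.05),.06,.02,.1)):
        m=ok&(np.hypot(P[...,0]-c[0],P[...,1]-c[1])<r)&(P[...,2]>lo)&(P[...,2]<hi); q=P[m]
        if len(q)<5: print(n,nm,len(q)); continue
        h,w=q.min(0),q.max(0); cc,rr=cv2.minEnclosingCircle(q[:,:2].astype(np.float32))
        print(n,nm,len(q),"ctr",np.round((h+w)[:2]/2,4),"circ",np.round(cc,4),round(rr,4),"z",np.round([h[2],np.median(q[:,2]),w[2]],3))
E
```

```text
top table 789 ctr [ 0.4802 -0.201 ] circ [ 0.48   -0.2001] 0.05 z [-0.009 -0.001  0.009]
top large 397 ctr [0.614  0.2632] circ [0.6138 0.2638] 0.0353 z [0.008 0.047 0.073]
top small 216 ctr [0.4185 0.3251] circ [0.4181 0.3243] 0.0257 z [0.01  0.041 0.06 ]
top lidtop 1685 ctr [ 0.53   -0.0058] circ [ 0.5305 -0.0054] 0.0713 z [0.15  0.155 0.166]
top knob 81 ctr [ 0.5309 -0.006 ] circ [ 0.5304 -0.005 ] 0.0138 z [0.185 0.19  0.195]
top bowl 926 ctr [ 0.5729 -0.426 ] circ [ 0.5749 -0.422 ] 0.0782 z [0.01  0.022 0.072]
top glass 274 ctr [0.4282 0.0474] circ [0.4261 0.0456] 0.0519 z [0.02  0.064 0.1  ]
side table 48 ctr [ 0.4447 -0.1907] circ [ 0.4495 -0.1907] 0.0366 z [-0.009 -0.003 -0.001]
side large 561 ctr [0.6174 0.2734] circ [0.6171 0.268 ] 0.0337 z [0.008 0.041 0.072]
side small 363 ctr [0.4222 0.3314] circ [0.4224 0.3299] 0.0248 z [0.008 0.036 0.059]
side lidtop 742 ctr [0.5338 0.0033] circ [0.5345 0.0014] 0.0701 z [0.15  0.154 0.17 ]
side knob 56 ctr [0.5334 0.0009] circ [5.331e-01 5.000e-04] 0.0143 z [0.18  0.188 0.192]
side bowl 460 ctr [ 0.5717 -0.4237] circ [ 0.5765 -0.4232] 0.0764 z [0.01  0.035 0.079]
side glass 822 ctr [0.4292 0.0529] circ [0.4276 0.0487] 0.0531 z [0.02  0.061 0.1  ]
```

Emit:
send_rows(
  increments=[
    [0.028,-0.027,0,0,1],
    [0.028,-0.027,0,0,1],
    [0.028,-0.027,0,0,1],
    [0.028,-0.027,0,0,1],
    [0.028,-0.027,0,0,1],
    [0.028,-0.027,0,0,1],
    [0.028,-0.027,0,0,1],
    [0.028,-0.027,0,0,1],
    [0.028,-0.027,0,0,1],
    [0.028,-0.027,0,0,1],
  ],
)

```text
time: 0.93
eef_pos: [0.3772, -0.2822, 0.2499]
ee_rot: [[0.958, 0.286, -0.0], [0.286, -0.958, 0.0], [-0.0, -0.0, -1.0]]
ft_force: [1.6, -0.3, 1.0]
opening: 0.0856
gripper_force: 0.0
```

Emit:
send_rows(
  increments=[
    [0.028,-0.027,0,0,1],
    [0.028,-0.027,0,0,1],
    [0.028,-0.027,0,0,1],
    [0.028,-0.027,0,0,1],
    [0.028,-0.027,0,0,1],
    [0.028,-0.027,0,0,1],
    [0.028,-0.027,0,0,1],
    [0.028,-0.027,0,0,1],
    [0,0,0,-7,1],
    [0,0,0,-7,1],
  ],
)

```text
time: 1.77
eef_pos: [0.5305, -0.0089, 0.2495]
ee_rot: [[0.854, 0.52, -0.0], [0.52, -0.854, 0.002], [0.0, -0.002, -1.0]]
ft_force: [-0.5, -1.1, -0.9]
opening: 0.0857
gripper_force: 0.0
```

Emit:
send_rows(
  increments=[
    [0,0,0,-7,1],
    [0,0,0,-7,1],
    [0,0,0,-7,1],
    [0,0,0,-7,1],
    [0,0,0,-7,1],
    [0,0,0,-7,1],
    [0,0,0,-7,1],
    [0,0,0,-7,1],
    [0,0,0,-3.4,1],
    [0,0,0,0,1],
  ],
)

```text
time: 2.6
eef_pos: [0.5295, -0.0134, 0.2495]
ee_rot: [[-0.001, 1.0, -0.001], [1.0, 0.001, 0.0], [0.0, -0.001, -1.0]]
ft_force: [-0.2, 0.5, 0.5]
opening: 0.0858
gripper_force: 0.0
```

Emit:
send_rows(
  increments=[
    [0.009,0.002,0,0,1],
    [0,0,0.013,0,1],
    [0,0,0.013,0,1],
    [0,0,0.013,0,1],
    [0,0,0.013,0,1],
    [0,0,0.0135,0,1],
    [0,0,0,0,0],
    [0,0,0,0,-1],
    [0,0,0,0,-1],
    [0,0,0,0,-1],
  ],
  newtons=40,
)

```text
time: 3.43
eef_pos: [0.5325, -0.0037, 0.1855]
ee_rot: [[0.0, 1.0, 0.002], [1.0, -0.0, 0.0], [0.0, 0.002, -1.0]]
ft_force: [1.1, 0.9, 0.2]
opening: 0.039
gripper_force: 0.0
```

Emit:
send_rows(
  increments=[
    [0,0,0,0,-1],
    [0,0,0,0,-1],
    [0,0,0,0,-1],
    [0,0,0,0,-1],
    [0,0,0,0,-1],
    [0,0,0,0,-1],
    [0,0,0,0,-1],
    [0,0,-0.005,0,-1],
    [0,0,-0.005,0,-1],
    [0,0,-0.01,0,-1],
  ],
)

```text
time: 4.27
eef_pos: [0.5308, -0.0044, 0.2039]
ee_rot: [[-0.0, 1.0, -0.003], [1.0, 0.0, -0.0], [-0.0, -0.003, -1.0]]
ft_force: [0.6, 0.1, -1.3]
opening: 0.0265
gripper_force: 39.5
```

Emit:
send_rows(
  increments=[
    [0,0,-0.015,0,-1],
    [0,0,-0.015,0,-1],
    [-0.01,-0.003,-0.01,0,-1],
    [-0.02,-0.005,0,0,-1],
    [-0.03,-0.007,0,0,-1],
    [-0.03,-0.007,0,0,-1],
    [-0.03,-0.007,0,0,-1],
    [-0.03,-0.007,0,0,-1],
    [-0.03,-0.007,0,0,-1],
    [-0.02,-0.005,0,0,-1],
  ],
)

```text
time: 5.1
eef_pos: [0.4825, -0.2081, 0.2449]
ee_rot: [[0.004, 1.0, -0.001], [1.0, -0.004, -0.002], [-0.002, -0.001, -1.0]]
ft_force: [-1.0, -1.6, -2.1]
opening: 0.0265
gripper_force: 39.6
```

Emit:
send_rows(
  increments=[
    [-0.01,-0.002,0.01,0,-1],
    [0,0,0.02,0,-1],
    [0,0,0.03,0,-1],
    [0,0,0.03,0,-1],
    [0,0,0.03,0,-1],
    [0,0,0.03,0,-1],
    [0,0,0.02,0,-1],
    [0,0,0.01,0,-1],
    [0,0,0.008,0,-1],
    [0,0,0,0,-1],
  ],
)

```text
time: 5.93
eef_pos: [0.4817, -0.2132, 0.0555]
ee_rot: [[-0.001, 1.0, -0.001], [1.0, 0.001, 0.001], [0.001, -0.001, -1.0]]
ft_force: [-0.0, 0.1, -0.6]
opening: 0.0264
gripper_force: 39.6
```

Emit:
send_rows(
  increments=[
    [0,0,0.006,0,-1],
    [0,0,0.003,0,-1],
    [0,0,0.002,0,-1],
    [0,0,0.001,0,-1],
    [0,0,0.001,0,-1],
    [0,0,0.0005,0,-1],
    [0,0,0,0,-1],
    [0,0,0,0,-1],
    [0,0,0,0,-1],
    [0,0,0,0,-1],
  ],
)

```text
time: 6.77
eef_pos: [0.4821, -0.2142, 0.0436]
ee_rot: [[0.0, 1.0, 0.001], [1.0, -0.0, -0.0], [-0.0, 0.001, -1.0]]
ft_force: [-1.5, -1.0, 5.7]
opening: 0.0262
gripper_force: 40.2
```

Contact shows (z-force went from about -1 N to +5.7 N). Release and rise.

Emit:
send_rows(
  increments=[
    [0,0,0,0,-0.2],
    [0,0,0,0,0],
    [0,0,0,0,0.3],
    [0,0,0,0,0.3],
    [0,0,0,0,0.3],
    [0,0,0,0,0.3],
    [0,0,0,0,0.3],
    [0,0,-0.005,0,0.3],
    [0,0,-0.015,0,0.3],
    [0,0,-0.03,0,0.3],
  ],
)

```text
time: 7.6
eef_pos: [0.4797, -0.2134, 0.0913]
ee_rot: [[-0.0, 1.0, -0.007], [1.0, 0.0, 0.003], [0.003, -0.007, -1.0]]
ft_force: [0.5, 0.2, -0.4]
opening: 0.0554
gripper_force: 0.0
```

Emit:
send_rows(
  increments=[
    [0,0,-0.04,0,1],
    [0,0,-0.04,0,1],
    [0,0,-0.04,0,1],
    [0,0,-0.04,0,1],
    [0,0,0,0,1],
    [0,0,0,0,1],
    [0,0,0,0,1],
    [0,0,0,0,1],
    [0,0,0,0,1],
    [0,0,0,0,1],
  ],
)

```text
time: 8.43
eef_pos: [0.4812, -0.2139, 0.2516]
ee_rot: [[-0.0, 1.0, -0.003], [1.0, 0.0, 0.001], [0.001, -0.003, -1.0]]
ft_force: [0.1, -0.2, -0.8]
opening: 0.0854
gripper_force: 0.0
```

```bash
python3 - <<'E'
from h import *
from bench import *
for n in ("side","top"):
    p,d=read_camera(n); np.savez(f"pics/{n}1.npz",p=p,d=d)
    if n=="top": a=cv2.resize(p[130:290,130:350],(770,560),interpolation=cv2.INTER_CUBIC); cv2.imwrite("pics/top1c.png",a[...,::-1])
    P=cloud(n,d)
    for nm,c,r,lo,hi in (("lid",(.48,-.214),.09,.012,.03),("knob",(.48,-.214),.03,.035,.06),("shaft",(.53,-.004),.03,.118,.16),("rim",(.53,-.004),.09,.14,.16)):
        m=(d>0)&(np.hypot(P[...,0]-c[0],P[...,1]-c[1])<r)&(P[...,2]>lo)&(P[...,2]<hi); q=P[m]
        if len(q)<5: print(n,nm,len(q)); continue
        cc,rr=cv2.minEnclosingCircle(q[:,:2].astype(np.float32))
        print(n,nm,len(q),"circ",np.round(cc,4),round(rr,4),"z",np.round([q[:,2].min(),np.median(q[:,2]),q[:,2].max()],3))
E
```

```text
side lid 25 circ [ 0.4588 -0.1978] 0.045 z [0.012 0.013 0.016]
side knob 17 circ [ 0.4817 -0.2113] 0.0116 z [0.041 0.047 0.05 ]
side shaft 37 circ [ 0.5345 -0.0021] 0.0122 z [0.118 0.126 0.136]
side rim 179 circ [ 0.533  -0.0016] 0.0698 z [0.14  0.144 0.148]
top lid 541 circ [ 0.4808 -0.2112] 0.0693 z [0.012 0.015 0.029]
top knob 37 circ [ 0.4801 -0.212 ] 0.0131 z [0.041 0.049 0.052]
top shaft 39 circ [ 0.5312 -0.0053] 0.0122 z [0.118 0.13  0.139]
top rim 253 circ [ 0.5314 -0.0051] 0.0677 z [0.14  0.146 0.153]
```

View pics/top1c.png

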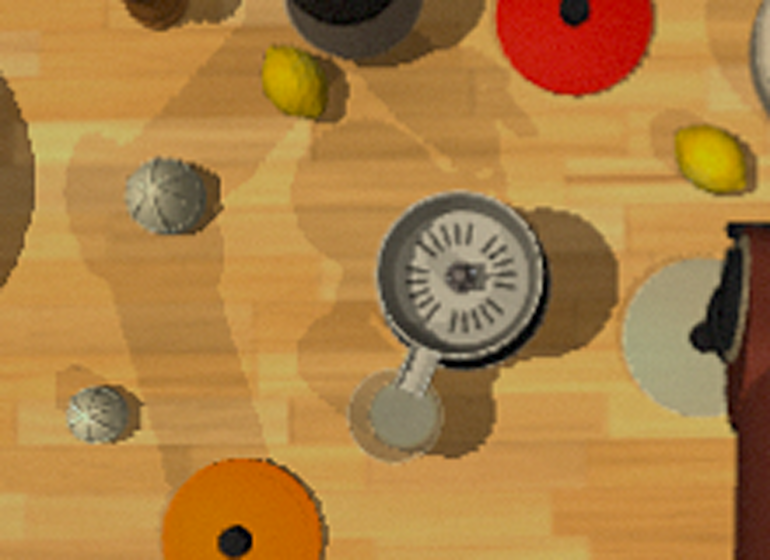

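Emit:
send_rows(
  increments=[
    [0.036,-0.004,0,0,1],
    [0.036,-0.004,0,0,1],
    [0.036,-0.004,0,0,1],
    [0.036,-0.004,0,0,1],
    [0.036,-0.004,0,0,1],
    [0.036,-0.004,0,0,1],
    [0.036,-0.004,0,0,1],
    [0.036,-0.004,0,0,1],
    [0.036,-0.004,0,0,1],
    [0.036,-0.004,0,0,1],
  ],
)

```text
time: 9.37
eef_pos: [0.4413, 0.1475, 0.2529]
ee_rot: [[-0.0, 1.0, -0.0], [1.0, 0.0, -0.0], [-0.0, -0.0, -1.0]]
ft_force: [0.4, -0.5, 0.0]
opening: 0.0853
gripper_force: 0.0
```

Emit:
send_rows(
  increments=[
    [0.036,-0.004,0,0,1],
    [0.036,-0.004,0,0,1],
    [0.036,-0.004,0,0,1],
    [0.036,-0.004,0,0,1],
    [0.036,-0.004,0,0,1],
    [0,0,0.03,0,1],
    [0,0,0.03,0,1],
    [0,0,0.03,0,1],
    [0,0,0,0,1],
    [0,0,0,0,1],
  ],
)

```text
time: 10.2
eef_pos: [0.4211, 0.3253, 0.1619]
ee_rot: [[-0.0, 1.0, -0.003], [1.0, 0.0, -0.002], [-0.002, -0.003, -1.0]]
ft_force: [0.8, 1.3, -0.1]
opening: 0.0853
gripper_force: 0.0
```

Emit:
send_rows(
  increments=[
    [0.001,0,0.03,0,1],
    [0,0,0.03,0,1],
    [0,0,0.03,0,1],
    [0,0,0.02,0,1],
    [0,0,0.015,0,1],
    [0,0,0.01,0,1],
    [0,0,0.004,0,1],
    [0,0,0,0,0.4],
    [0,0,0,0,-1],
    [0,0,0,0,-1],
  ],
  newtons=20,
)

```text
time: 11.03
eef_pos: [0.4225, 0.3276, 0.0254]
ee_rot: [[0.0, 1.0, 0.002], [1.0, -0.0, 0.002], [0.002, 0.002, -1.0]]
ft_force: [-1.9, 1.3, 1.8]
opening: 0.0514
gripper_force: 0.8
```

Emit:
send_rows(
  increments=[
    [0,0,0,0,-1],
    [0,0,0,0,-1],
    [0,0,0,0,-1],
    [0,0,0,0,-1],
    [0,0,0,0,1],
    [0,0,0,0,1],
    [0,0,0,0,1],
    [0,0,0,-7,1],
    [0,0,0,-7,1],
    [0,0,0,-7,1],
  ],
)

```text
time: 11.87
eef_pos: [0.4218, 0.3268, 0.024]
ee_rot: [[-0.364, 0.931, 0.0], [0.931, 0.364, -0.0], [-0.0, 0.0, -1.0]]
ft_force: [0.1, -0.5, 0.1]
opening: 0.0855
gripper_force: 0.0
```

Emit:
send_rows(
  increments=[
    [0,0,0,-6.9,1],
    [0,0,0,-6.9,1],
    [0,0,0,-6.9,1],
    [0,0,0,-6.9,1],
    [0,0,0,-6.9,1],
    [0,0,0,-6.9,1],
    [0,0,0,-6.9,1],
    [0,0,0,-6.9,1],
    [0,0,0,-6.9,1],
    [0,0,0,-6.9,1],
  ],
)

```text
time: 12.7
eef_pos: [0.4219, 0.3266, 0.0238]
ee_rot: [[-1.0, -0.006, -0.0], [-0.006, 1.0, -0.0], [0.0, -0.0, -1.0]]
ft_force: [0.5, 0.8, 0.0]
opening: 0.0853
gripper_force: 0.0
```

Emit:
send_rows(
  increments=[
    [0,0,0,0,0.4],
    [0,0,0,0,0],
    [0,0,0,0,-1],
    [0,0,0,0,-1],
    [0,0,0,0,-1],
    [0,0,0,0,-1],
    [0,0,0,0,-1],
    [0,0,0,0,-1],
    [0,0,0,0,-1],
    [0,0,0,0,-1],
  ],
  newtons=60,
)

```text
time: 13.53
eef_pos: [0.4219, 0.3271, 0.0244]
ee_rot: [[-1.0, 0.0, 0.0], [0.0, 1.0, 0.0], [-0.0, 0.0, -1.0]]
ft_force: [-0.2, -0.8, 5.6]
opening: 0.0484
gripper_force: 62.4
```

Emit:
send_rows(
  increments=[
    [0,0,-0.005,0,-1],
    [0,0,-0.015,0,-1],
    [0,0,-0.03,0,-1],
    [0,0,-0.03,0,-1],
    [0,0,-0.03,0,-1],
    [0,0,-0.03,0,-1],
    [0,0,-0.03,0,-1],
    [0,0,-0.02,0,-1],
    [0,0,-0.01,0,-1],
    [0,0,0,0,-1],
  ],
)

```text
time: 14.37
eef_pos: [0.4222, 0.3276, 0.2258]
ee_rot: [[-1.0, 0.0, 0.003], [0.0, 1.0, 0.002], [-0.003, 0.002, -1.0]]
ft_force: [0.7, -0.6, -1.5]
opening: 0.0486
gripper_force: 62.1
```

Emit:
send_rows(
  increments=[
    [-0.005,-0.016,0,0,-1],
    [-0.012,-0.036,0,0,-1],
    [-0.012,-0.036,0,0,-1],
    [-0.012,-0.036,0,0,-1],
    [-0.012,-0.036,0,0,-1],
    [-0.012,-0.036,0,0,-1],
    [-0.012,-0.036,0,0,-1],
    [-0.012,-0.036,0,0,-1],
    [-0.012,-0.036,0,0,-1],
    [-0.009,-0.027,0,0,-1],
  ],
)

```text
time: 15.2
eef_pos: [0.5315, -0.0089, 0.2213]
ee_rot: [[-1.0, 0.004, -0.004], [0.004, 1.0, -0.002], [0.004, -0.002, -1.0]]
ft_force: [-0.7, -0.3, -1.0]
opening: 0.0484
gripper_force: 62.2
```

Emit:
send_rows(
  increments=[
    [0,0,0.01,0,-1],
    [0,0,0.01,0,-1],
    [0,0,0.01,0,-1],
    [0,0,0.01,0,-1],
    [0,0,0,0,-1],
    [0,0,0,0,-1],
    [0,0,0,0,-1],
    [0,0,0,0,-1],
    [0,0,0,0,-1],
    [0,0,0,0,-1],
  ],
)

```text
time: 16.03
eef_pos: [0.5321, -0.0039, 0.1845]
ee_rot: [[-1.0, -0.0, 0.001], [-0.0, 1.0, -0.0], [-0.001, -0.0, -1.0]]
ft_force: [-0.5, 0.2, 0.3]
opening: 0.0487
gripper_force: 62.2
```

Emit:
send_rows(
  increments=[
    [0,0,0.008,0,-1],
    [0,0,0.008,0,-1],
    [0,0,0.006,0,-1],
    [0,0,0.004,0,-1],
    [0,0,0.003,0,-1],
    [0,0,0.003,0,-1],
    [0,0,0,0,-1],
    [0,0,0,0,-1],
    [0,0,0,0,-1],
    [0,0,0,0,-1],
  ],
)

```text
time: 16.87
eef_pos: [0.532, -0.004, 0.1524]
ee_rot: [[-1.0, -0.0, 0.001], [-0.0, 1.0, 0.0], [-0.001, 0.0, -1.0]]
ft_force: [0.3, 0.7, -0.8]
opening: 0.0483
gripper_force: 62.2
```

No lateral force, so the nose is entering cleanly. Down to light contact on the keys.

Emit:
send_rows(
  increments=[
    [0,0,0.001,0,-1],
    [0,0,0.001,0,-1],
    [0,0,0.001,0,-1],
    [0,0,0.001,0,-1],
    [0,0,0,0,-1],
    [0,0,0,0,-1],
    [0,0,0,0,-1],
    [0,0,0,0,-1],
    [0,0,0,0,-1],
    [0,0,0,0,-1],
  ],
)

```text
time: 17.7
eef_pos: [0.5321, -0.004, 0.1485]
ee_rot: [[-1.0, -0.0, 0.001], [-0.0, 1.0, -0.0], [-0.001, -0.0, -1.0]]
ft_force: [-1.5, -0.4, 5.6]
opening: 0.0486
gripper_force: 62.8
```

Emit:
send_rows(
  increments=[
    [0,0,0.001,0,-1],
    [0,0,0.001,0,-1],
    [0,0,0,4,-1],
    [0,0,0,4,-1],
    [0,0,0,4,-1],
    [0,0,0,4,-1],
    [0,0,0,0,-1],
    [0,0,0,0,-1],
    [0,0,0,0,-1],
    [0,0,0,0,-1],
  ],
)

```text
time: 18.53
eef_pos: [0.5317, -0.0041, 0.1458]
ee_rot: [[-0.962, 0.275, -0.0], [0.275, 0.962, 0.0], [0.0, 0.0, -1.0]]
ft_force: [-0.1, -0.7, -0.2]
opening: 0.0482
gripper_force: 62.2
```

Emit:
send_rows(
  increments=[
    [0,0,0.001,0,-1],
    [0,0,0.002,0,-1],
    [0,0,0.002,0,-1],
    [0,0,0.002,0,-1],
    [0,0,0.002,0,-1],
    [0,0,0,0,-1],
    [0,0,0,0,-1],
    [0,0,0,0,-1],
    [0,0,0,0,-1],
    [0,0,0,0,-1],
  ],
)

```text
time: 19.37
eef_pos: [0.5318, -0.0041, 0.137]
ee_rot: [[-0.961, 0.276, -0.0], [0.276, 0.961, 0.0], [0.0, -0.0, -1.0]]
ft_force: [0.1, 0.3, -2.0]
opening: 0.0487
gripper_force: 62.3
```

Emit:
send_rows(
  increments=[
    [0,0,0.001,0,-1],
    [0,0,0.001,0,-1],
    [0,0,0.001,0,-1],
    [0,0,0.001,0,-1],
    [0,0,0,0,-1],
    [0,0,0,0,-1],
    [0,0,0,0,-1],
    [0,0,0,0,-1],
    [0,0,0,0,-1],
    [0,0,0,0,-1],
  ],
)

```text
time: 20.2
eef_pos: [0.5318, -0.004, 0.1338]
ee_rot: [[-0.961, 0.275, 0.0], [0.275, 0.961, -0.001], [-0.001, -0.001, -1.0]]
ft_force: [-4.0, -1.0, 5.6]
opening: 0.0483
gripper_force: 62.8
```

Emit:
send_rows(
  increments=[
    [0,0,0.001,0,-1],
    [0,0,0.001,0,-1],
    [0,0,0.001,0,-1],
    [0,0,0,0,-1],
    [0,0,0,0,-1],
    [0,0,0,0,-1],
    [0,0,0,0,-1],
    [0,0,0,0,-1],
    [0,0,0,0,-1],
    [0,0,0,0,-1],
  ],
)

```text
time: 21.03
eef_pos: [0.5319, -0.004, 0.1311]
ee_rot: [[-0.961, 0.276, 0.001], [0.276, 0.961, -0.001], [-0.001, -0.001, -1.0]]
ft_force: [-2.8, -1.4, 7.5]
opening: 0.0483
gripper_force: 63.0
```

Emit:
send_rows(
  increments=[
    [0,0,0.001,0,-1],
    [0,0,0.001,0,-1],
    [0,0,0.001,0,-1],
    [0,0,0,0,-1],
    [0,0,0,0,-1],
    [0,0,0,0,-1],
    [0,0,0,0,-1],
    [0,0,0,0,-1],
    [0,0,0,0,-1],
    [0,0,0,0,-1],
  ],
)

```text
time: 21.87
eef_pos: [0.532, -0.004, 0.13]
ee_rot: [[-0.961, 0.276, 0.002], [0.275, 0.961, -0.003], [-0.002, -0.002, -1.0]]
ft_force: [-5.2, -3.1, 20.7]
opening: 0.0483
gripper_force: 64.5
```

The arm meets the hard stop at the predicted TCP height of 0.130 m. The spring first gave near 0.136 m, and there was no force on the way down. One look before handing in.

```bash
python3 - <<'E'
from h import *
from bench import *
p,d=read_camera("side"); cv2.imwrite("pics/s2.png",cv2.resize(p[100:340,160:420],(650,600))[...,::-1])
P=cloud("top",read_camera("top")[1])
for nm,c,r,lo,hi in (("lidknob",(.48,-.214),.03,.035,.06),("large",(.61,.275),.06,.008,.1),("glass",(.42,.05),.06,.02,.1)):
    q=P[(np.hypot(P[...,0]-c[0],P[...,1]-c[1])<r)&(P[...,2]>lo)&(P[...,2]<hi)]
    print(nm,len(q),q.size and np.round([q.min(0),q.max(0)],3))
s=sense(); print(s["time"],s["eef_pos"],s["ft_force"],s["dq"])
E
```

```text
lidknob 68 [[ 0.468 -0.229  0.035]
 [ 0.495 -0.202  0.054]]
large 395 [[0.579 0.229 0.008]
 [0.649 0.296 0.073]]
glass 276 [[0.379 0.003 0.02 ]
 [0.48  0.092 0.1  ]]
21.9667 [ 0.53196113 -0.00398626  0.13002082] [-6.54570726 -2.81306435 20.16213939] [ 0.00138917 -0.00014221 -0.00070008  0.00083842 -0.00142773 -0.000429
  0.00147905]
```

View pics/s2.png

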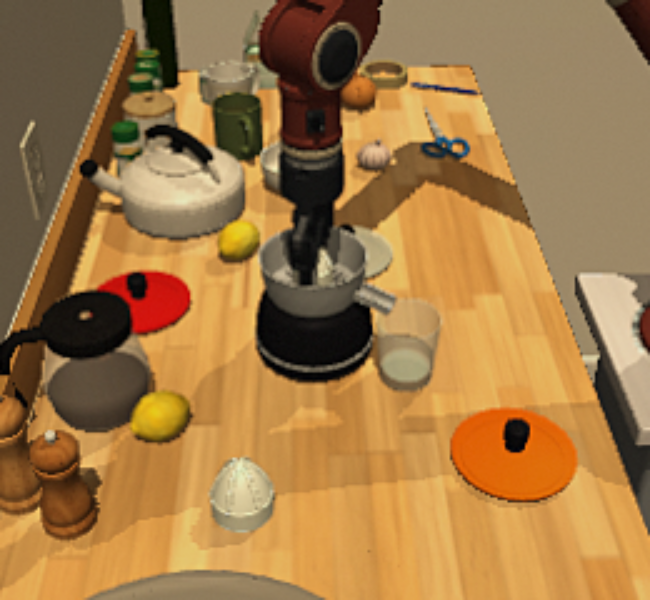

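The side view (crop pixels) shows the small cone deep in the bowl in the fingers (320,270). The lid lies flat on the worktop behind the juicer (365,250), and the large cone (242,495) and glass (405,345) have not moved.

```bash
python3 -c "from bench import hand_in; print(hand_in())"
```

```text
the job is handed in; nothing more can be done
None
```

I handed the job in at about 22 s: the lid stands knob up on the worktop beside the juicer, and the small cone is meshed and held pressed to the switch's stop at about 20 N; the verdict was not shown.

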